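# Dish on the light box, shield held at the working mark

### The arm

A 6-joint arm with a two-finger parallel gripper is mounted at the origin on the work surface. World frame = base frame: x ahead of the robot, y to its left, z up, the work surface at z = 0. Lengths are in m, angles in rad, forces in N, time in s.
With the tool pointing down it reaches from about 0.325 to 0.9 m from the base axis. Payload 3.5 kg.
Tool frame: the origin (TCP) lies on the centre line of the jaws, within the pads' length; the fingertips stand 19 mm ahead of it and the grasp point (between the pads) is the TCP; z points along the fingers, y is the line along which they close (so a half turn about z gives the same grasp; the last joint's range is limited). The gripper opens to 85 mm and grips with 20 to 120 N. Pads are 22 mm wide; open, the fingers measure 114 mm over their backs; the gripper's body (76 mm by 85 mm) begins 54 mm behind the grasp point. The pads swing forward as they close: fully open they stand 13 mm farther back than shut.
Start: joints at [-1.427, 0.276, -0.026, 1.268, 0, 1.467], TCP at [0.153, -0.606, 0.25] pointing down, gripper open.
Joint ranges: [-3.12, 3.12], [-0.85, 1.88], [-1.08, 1.24], [-1.95, 2.15], [-1.57, 1.53], [-3.14, 3.14]. Speed limits (rad/s): [2.57, 2.57, 3.14, 3.14, 3.14, 3.14].

### API

Orientations are given as a unit quaternion [w, x, y, z].
In Python, from plant import robot, imaging gives the robot as it stands.
- The arm moves only by the tool play_rows, never from a script. Its argument "steps" is a list of rows, each a list of 7 numbers: the closure in counts, from 0 (fully open) to 255 (shut), then the shift along the tool's x, y, z in mm, then the turn, a rotation vector about the tool's x, y, z in degrees. A call has exactly 10 rows; each row shifts and turns the commanded pose from where the row before left it, along the tool's axes as they then stand; what a row does not reach is not made up. A row lasts 1/10 s, in which the tool goes at most 50 mm and 8.59 degrees, less where a joint would pass 70% of its speed; a pose out of reach is approached as far as the arm can. A call with a gripper value outside its range is refused whole. The fingers move at their own pace and stop on an object; "force" is the grip in N (left out, the last holds). Time passes only in rows, so rows that do not move let the fingers close, or fill a call up. It gives the time, the measured TCP pose, the force, the opening and the grip force at its end, in the units of the state.
- robot.get_obs(): the state, without advancing time (a new reading comes with each control period).
- imaging.read_camera(name): name is "side" or "top"; returns (picture, depth): 384x512x3 uint8, red, green, blue; 384x512 float32, m along the optical axis (not along the pixel's ray), 0 where there is no reading.
- imaging.camera_info(name): a dict with "fovy" (degrees; the focal length in pixels is half the picture's height over the tangent of half this angle, whatever the lens; pixels are square), "cx", "cy" (the principal point, pixels), "R" (3x3) and "t" (3): a world point X has camera coordinates R X + t. Camera axes: x right, y down, z forward; pixel columns grow to the right and rows downward; lengths in m; the calibration is good to about 2 mm. A picture is of the moment at which its call begins. camera_info takes no time and is no camera call.
- robot.finish_job(): hands the job in; it is judged then, once.
The state is a dict: "clock": time; "qpos": joint angles; "joint_vel": joint speeds; "joint_torque": joint torques, N m; "tcp_pos": TCP position; "tcp_rot": TCP orientation; "ft_force": force on the tool from outside, world axes, zero at the start; "torque": the same for the moment, N m; "gripper_width": finger opening in m; "gripper_force": force on a finger pad.
Only numpy, scipy, OpenCV 4.12 (cv2) and the standard library are available. Lean on these libraries where they do the work, as an engineer would, in place of code of your own. Each camera call takes 0.05 s, during which the arm holds its last target. There are 200 camera calls.

### The job

Set the small Petri dish, lid up, on the middle of the light box's screen and let go of it. Then take the tilted-back shield by its grip bar and bring it forward and down under control, never letting it fall, until its pointer is level with the brass marker on the quadrant. The hinge has no stay, so hold it there and finish while still holding it; leave the other things on the bench where they stand.

Things in the scene. Friction and masses are not known exactly. Their poses are not given: they have to be found in the camera images.
- lightbox: Blue-light viewing box fixed on the bench: cream case 250 mm deep (x), 260 mm wide (y), with a lit screen in its top and a see-through shield hinged along its far edge. Origin: centre of its underside; x from its front (robot side) to the hinge side, y to its left, z up. Hinge line along y at x = +115, z = 75 mm.
- screen (a point): Middle of the light box's screen, on its surface, 68 mm above the bench; the screen is 160 mm (x) by 180 mm (y), axes as the light box.
- shield (a joint): Shield angle, rad: 0 flat shut over the screen, pi/2 upright, 1.72 leaning back on its stop (as at the start). Hinge nearly free: forward of upright it falls shut unless held. Amber plate 224 mm wide, 4 mm thick (free edge 8 mm), about 0.4 kg; free edge 205 mm from the hinge line. A small steel pointer on its left edge passes just outside the quadrant's rim.
- shield_hinge (a point): Middle of the shield's hinge line, in the plane of the shield; its axes turn with the shield: -x points along the shield to its free edge, y along the hinge to the left, z out of the face that is on top when shut.
- shield_grip (a point): Middle of the shield's grip bar: round steel, 12 mm in diameter, 158 mm long, parallel to the hinge line and in the shield's plane, 240 mm from the hinge line. Two arms, 70 to 80 mm either side of the middle, carry it, leaving a 29 mm gap between bar and shield edge. Axes as shield_hinge.
- marker (a joint): Angle, rad, at which the brass marker is clamped on the quadrant, counted as the shield's angle is: the shield is at the mark when both values agree. The marker only shows the angle; it does not carry the shield, and stays where it is clamped.
- marker_tip (a point): Tip of the brass marker (19 x 11 x 9 mm, round thumb screw outside), 133 mm from the hinge line; -x of its axes points away from the hinge. It sits on the quadrant: an upright aluminium quarter-circle arc about the hinge line, radius 122 mm, 16 mm wide, 3 mm thick, at y = +122 mm of the light box, topping out 205 mm above the bench.
- small_dish: The small closed Petri dish, loose on the bench beside the light box (left or right): 60 mm in diameter, 20 mm high, pale and translucent, 45 g. The lid is the wider upper 12 mm, the base is 56 mm across. Origin: centre of its underside, z up through the lid.
- large_dish: A larger Petri dish of the same kind, 92 mm in diameter, 18 mm high, on the other side of the light box; to be left alone. Origin: centre of its underside.
- tube_rack: Orange tube rack, 90 x 140 mm, 114 mm high with its capped tubes; to be left alone. Origin: centre of its underside.
- tip_box: Pipette tip box with a clear lid, 90 x 124 mm, 96 mm high; to be left alone. Origin: centre of its underside.
Things that resemble listed ones, but are neither listed nor needed, are in the scene too. What is shaped like the small_dish but orange or purple is not meant.

How it is judged:
By the outcome, as a careful person would: the job done as asked, in the order asked, and still so for the second after the job is handed in, while the arm keeps its last pose, push and grip.
It also fails if it takes over 64 s, if anything falls off the work surface, if the arm or the gripper's body presses on something with over 40 N, if the wrist force passes 120 N, or if a joint passes its speed limit or range.

## Working session

There is one attempt and no reset: what is moved stays moved. The work goes in short steps, Python scripts to look and compute and a tool call to move; the robot and the scene stay as the last step left them, time stands still between calls to the robot, and variables do not carry over. Pictures are saved under pics/ and viewed, at most 10 in all, crops included, and the job is handed in when it is done.

Besides the shell and the picture viewer there is one more tool, called after "Call:" in YAML: its name, and indented under it one key for each argument. play_rows: Moves the arm, as the interface text tells. Its arguments: {"type":"object","properties":{"steps":{"type":"array","items":{"type":"array","items":{"type":"number"}}},"force":{"type":"number"}},"required":["steps"]}

```bash
ls; mkdir -p pics; cat > h.py <<'E'
import numpy as np, cv2
from plant import robot, imaging
def cam(n):
    p,d=imaging.read_camera(n); return p,d,imaging.camera_info(n)
def ray(c,u,v):
    f=192/np.tan(np.radians(c["fovy"])/2); R=np.array(c["R"]);t=np.array(c["t"])
    return -R.T@t, R.T@np.array([(u-c["cx"])/f,(v-c["cy"])/f,1])
def onz(c,u,v,z):
    o,r=ray(c,u,v); return o+r*(z-o[2])/r[2]
def cloud(d,c):
    f=192/np.tan(np.radians(c["fovy"])/2); v,u=np.mgrid[:384,:512]
    P=np.stack([(u-c["cx"])/f*d,(v-c["cy"])/f*d,d],-1)
    return (P-np.array(c["t"]))@np.array(c["R"])
def proj(c,X):
    f=192/np.tan(np.radians(c["fovy"])/2); q=np.array(c["R"])@X+np.array(c["t"]); return c["cx"]+f*q[0]/q[2],c["cy"]+f*q[1]/q[2]
E
python3 - <<'E'
from h import *
for n in("top","side"):
    p,d,c=cam(n); print(n,c); np.savez("/tmp/"+n,p=p,d=d)
    cv2.imwrite(f"pics/{n}0.png",cv2.resize(p[...,::-1],(800,600)))
print(robot.get_obs())
E
```

```text
pics
top {'fovy': 48.90918855554097, 'cx': 262.26661772993396, 'cy': 188.877424954677, 'R': array([[ 0.00564228, -0.99996998,  0.00531077],
       [-0.99579044, -0.00610441, -0.09145568],
       [ 0.09148536, -0.00477239, -0.99579499]]), 't': array([-0.02621261,  0.54890178,  1.32145328])}
side {'fovy': 56.780993883425005, 'cx': 251.19944954991664, 'cy': 188.01872531752153, 'R': array([[-0.75006037, -0.66124126, -0.01301689],
       [-0.49389312,  0.57310661, -0.65392538],
       [ 0.43986251, -0.48405456, -0.75644706]]), 't': array([0.39670296, 0.31366126, 0.91584562])}
{'clock': 0.1, 'qpos': array([-1.42738923e+00,  2.77091644e-01, -2.77263552e-02,  1.26800656e+00,
       -1.65096782e-05,  1.46740548e+00]), 'joint_vel': array([-6.27889089e-04, -2.28737266e-04,  4.41033099e-03, -6.83535606e-05,
        9.64879706e-04,  6.18424016e-04]), 'joint_torque': array([ 7.58108108e-04, -4.46708822e+01,  2.96128929e+01,  8.49313452e-03,
       -4.00225713e-05, -5.28438392e-06]), 'tcp_pos': array([ 0.15258424, -0.6054073 ,  0.24925812]), 'tcp_rot': array([-1.01374732e-03,  9.92395492e-01,  1.23085985e-01, -2.85423768e-05]), 'ft_force': array([ 0.51878988, -0.57310876,  0.43718028]), 'torque': array([0.01787949, 0.01027061, 0.01822364]), 'gripper_force': 0.0, 'gripper_width': 0.08522042117920225}
```

View pics/top0.png

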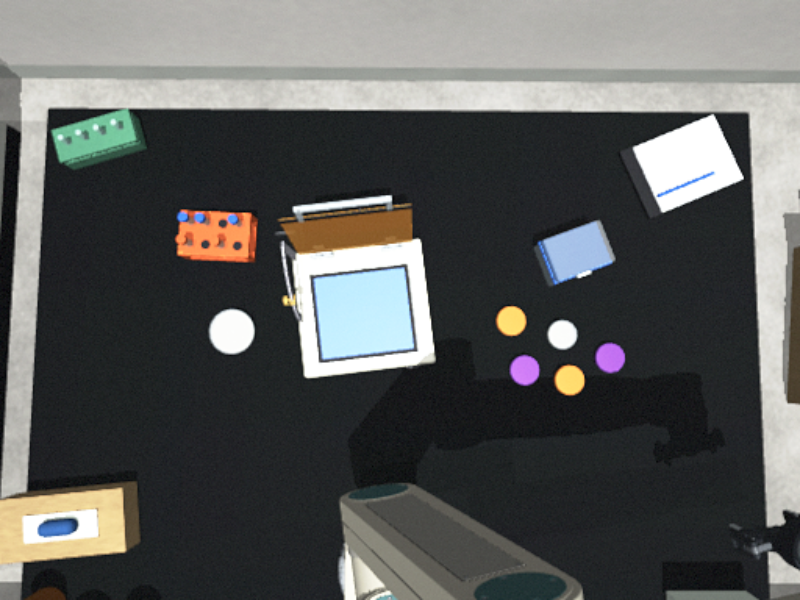

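View pics/side0.png

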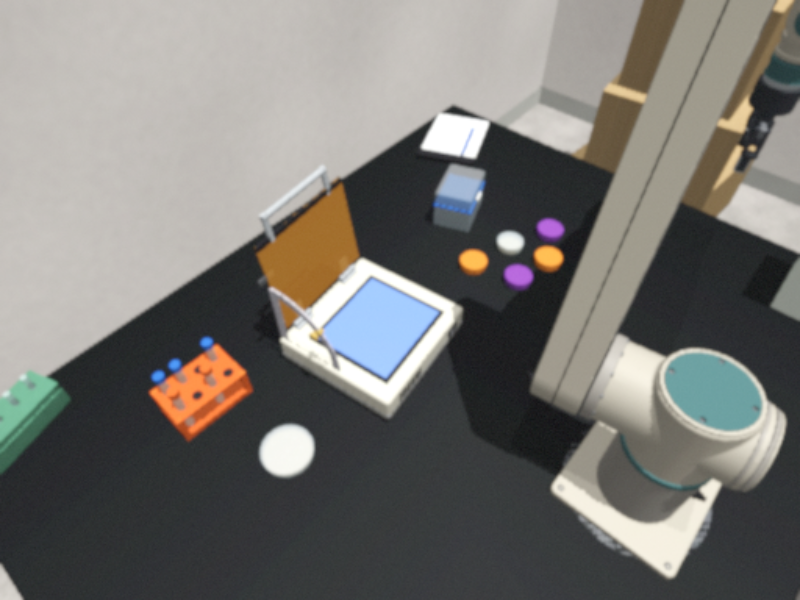

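The top view shows the small white dish at (562,334) in the 800-px picture, the screen centred near (364,313), the brass marker at (290,300) and the grip bar at (343,208). In the side view the marker is at (317,335) and the bar runs from (265,215) to (325,172).

```bash
cat > m.py <<'E'
from h import *
T=np.load("/tmp/top.npz");S=np.load("/tmp/side.npz");ct=imaging.camera_info("top");cs=imaging.camera_info("side")
def big(m,box=None):
    m=m.astype(np.uint8)
    if box: k=np.zeros_like(m);k[box[1]:box[3],box[0]:box[2]]=1;m=m*k
    cn,_=cv2.findContours(m,cv2.RETR_EXTERNAL,cv2.CHAIN_APPROX_NONE); return max(cn,key=cv2.contourArea)
hs=cv2.cvtColor(T['p'],cv2.COLOR_RGB2HSV); h2=cv2.cvtColor(S['p'],cv2.COLOR_RGB2HSV)
c=big((hs[...,2]>150)&(hs[...,1]<60),(340,195,380,232)); (u,v),r=cv2.minEnclosingCircle(c); M=cv2.moments(c)
print("dish top",u,v,r,onz(ct,u,v,.02),onz(ct,M['m10']/M['m00'],M['m01']/M['m00'],.02))
c=big((h2[...,2]>130)&(h2[...,1]<60),(312,143,340,164)); M=cv2.moments(c);print("dish side",onz(cs,M['m10']/M['m00'],M['m01']/M['m00'],.015),cv2.boundingRect(c))
Y=[]
for n,h,cc,b in(("top",hs,ct,(195,165,272,235)),("side",h2,cs,(195,165,290,245))):
    m=(h[...,0]>95)&(h[...,0]<125)&(h[...,1]>50)&(h[...,2]>150)
    c=big(m,b); q=cv2.boxPoints(cv2.minAreaRect(c)) if n=="top" else cv2.approxPolyDP(c,5,True)[:,0]
    w=np.array([onz(cc,*x,.068) for x in q])[:,:2]; print(n,"screen",q.tolist(),w.round(4).tolist(),w.mean(0))
    e=w-np.roll(w,-1,0); print(np.linalg.norm(e,axis=1),np.degrees(np.arctan2(e[:,1],e[:,0])))
for n,h,b,pp,dd,cc in(("top",hs,(178,180,194,200),T['p'],T['d'],ct),("side",h2,(195,205,212,222),S['p'],S['d'],cs)):
    m=(h[...,0]>12)&(h[...,0]<35)&(h[...,1]>110)&(h[...,2]>90); k=np.zeros(m.shape,bool);k[b[1]:b[3],b[0]:b[2]]=1;m&=k
    v,u=np.nonzero(m);W=cloud(dd,cc)[m];print(n,"marker",m.sum(),u.mean(),v.mean(),u.min(),u.max(),v.min(),v.max(),np.median(W,0))
W=cloud(S['d'],cs)
np.set_printoptions(precision=3,suppress=True)
# bar region points
m=(W[...,2]>.29)&(W[...,2]<.34)&(W[...,0]>.6)&(W[...,0]<.9)&(abs(W[...,1])<.3);print(m.sum(),W[m][:: max(1,m.sum()//25)])
amb=(h2[...,0]>8)&(h2[...,0]<22)&(h2[...,1]>150); k=np.zeros(amb.shape,bool);k[110:210,160:235]=1;amb&=k
P=W[amb];P=P[P[:,2]>.1];c0=np.median(P,0);P=P[np.linalg.norm(P-c0,axis=1)<.2];_,_,V=np.linalg.svd(P-P.mean(0));print("shield n",V[2],P.mean(0),len(P))
for nm,a in(("t",T['p'][170:210,170:215]),("s",S['p'][160:245,155:250])): cv2.imwrite(f"pics/c{nm}.png",cv2.resize(a[...,::-1],None,fx=8 if nm=="s" else 13,fy=7 if nm=="s" else 13,interpolation=cv2.INTER_CUBIC))
E
python3 m.py
```

```text
dish top 359.5970764160156 213.73301696777344 9.372692108154297 [ 0.47183651 -0.33382413  0.02      ] [ 0.47176453 -0.3336178   0.02      ]
dish side [ 0.46750953 -0.33776258  0.015     ] (318, 148, 18, 14)
top screen [[199.40272521972656, 177.42320251464844], [258.6416320800781, 170.4539031982422], [264.825927734375, 223.0204620361328], [205.5870361328125, 229.98976135253906]] [[0.5795, 0.1719], [0.6024, -0.0112], [0.4401, -0.0312], [0.4178, 0.1499]] [0.50994066 0.06982696]
[0.18451685 0.16356523 0.18244098 0.16320776] [  97.12962928    7.02344672  -82.98557275 -172.24788992]
side screen [[236, 178], [207, 213], [246, 242], [281, 199]] [[0.5998, -0.0085], [0.5694, 0.1489], [0.4164, 0.1479], [0.4379, -0.0344]] [0.50588435 0.06348076]
[0.16036821 0.15301827 0.1835503  0.16393076] [ -79.0626418     0.38997242   96.74714785 -170.92178805]
top marker 32 184.15625 192.21875 181 188 188 195 [0.52958678 0.20398326 0.15793922]
side marker 19 201.52631578947367 214.0 199 204 212 216 [0.52128059 0.20336611 0.16053767]
302 [[0.68  0.009 0.317]
 [0.67  0.022 0.319]
 [0.673 0.034 0.318]
 [0.672 0.032 0.314]
 [0.67  0.035 0.313]
 [0.667 0.037 0.312]
 [0.666 0.042 0.313]
 [0.667 0.048 0.312]
 [0.667 0.018 0.291]
 [0.666 0.067 0.314]
 [0.666 0.087 0.319]
 [0.663 0.077 0.312]
 [0.663 0.097 0.317]
 [0.661 0.09  0.31 ]
 [0.66  0.107 0.315]
 [0.664 0.124 0.317]
 [0.659 0.116 0.312]
 [0.659 0.134 0.317]
 [0.657 0.128 0.311]
 [0.656 0.147 0.317]
 [0.657 0.139 0.308]
 [0.656 0.163 0.317]
 [0.651 0.156 0.313]
 [0.655 0.167 0.307]
 [0.652 0.164 0.301]
 [0.653 0.165 0.291]]
shield n [-0.981 -0.121  0.149] [0.647 0.087 0.191] 2757
```

View pics/cs.png

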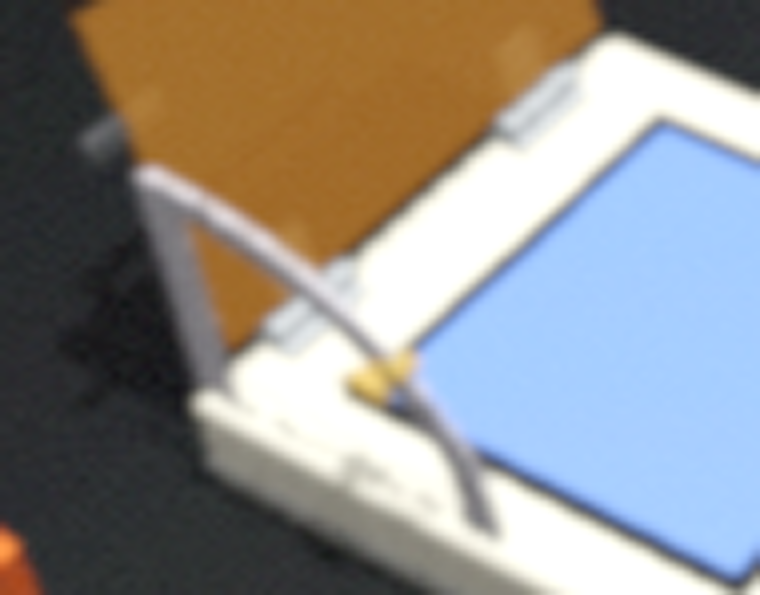

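View pics/ct.png

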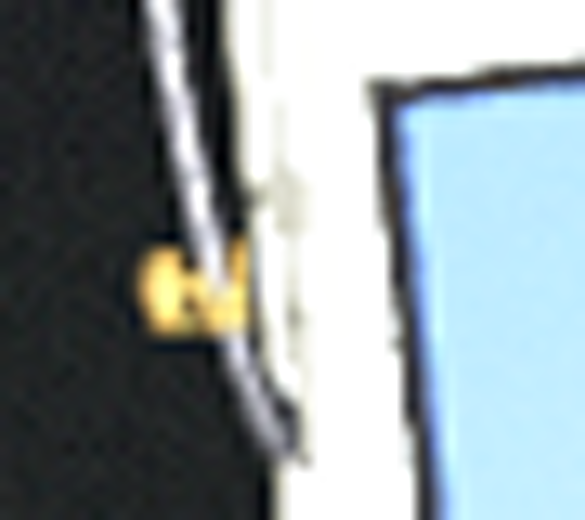

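Both crops show the marker partly hidden by the arc, roughly 0.75 rad, and the box yaw is about 7°. I'll go to the small dish first, as the current tool yaw already suits the gaps between the lookalikes.

Call:
play_rows:
  steps:
    - [0,37.5,-18.5,12,0,0,0]
    - [0,37.5,-18.5,12,0,0,0]
    - [0,37.5,-18.5,12,0,0,0]
    - [0,37.5,-18.5,12,0,0,0]
    - [0,37.5,-18.5,12,0,0,0]
    - [0,37.5,-18.5,12,0,0,0]
    - [0,37.5,-18.5,12,0,0,0]
    - [0,37.5,-18.5,12,0,0,0]
    - [0,37.5,-18.5,12,0,0,0]
    - [0,37.5,-18.5,12,0,0,0]
  force: 25

```text
clock: 1.1
tcp_pos: [0.472, -0.3335, 0.1295]
tcp_rot: [-0.0, 0.992, 0.123, -0.0]
ft_force: [0.5, -1.1, 0.8]
gripper_width: 0.0853
gripper_force: 0.0
```

Call:
play_rows:
  steps:
    - [0,0,0,25,0,0,0]
    - [0,0,0,25,0,0,0]
    - [0,0,0,25,0,0,0]
    - [0,0,0,17,0,0,0]
    - [0,0,0,10,0,0,0]
    - [0,0,0,7,0,0,0]
    - [80,0,0,0,0,0,0]
    - [120,0,0,0,0,0,0]
    - [150,0,0,0,0,0,0]
    - [150,0,0,0,0,0,0]

```text
clock: 2.1
tcp_pos: [0.4718, -0.3357, 0.0223]
tcp_rot: [0.001, 0.992, 0.123, 0.001]
ft_force: [-0.1, 0.6, 1.7]
gripper_width: 0.0588
gripper_force: 27.2
```

```bash
python3 - <<'E'
from h import *
o=robot.get_obs();print(o['gripper_width'],o['gripper_force'],o['tcp_pos'],o['ft_force'])
a=[]
for n,b in(("top",(300,160)),("side",(270,90))):
    p,d,c=cam(n); a.append(cv2.resize(p[b[1]:b[1]+110,b[0]:b[0]+110,::-1],(400,400)))
cv2.imwrite("pics/g1.png",np.hstack(a))
E
```

```text
0.05878871318676293 27.192732095718384 [ 0.47176644 -0.33568463  0.02227541] [-0.10754172  0.64952955  1.71706491]
```

View pics/g1.png

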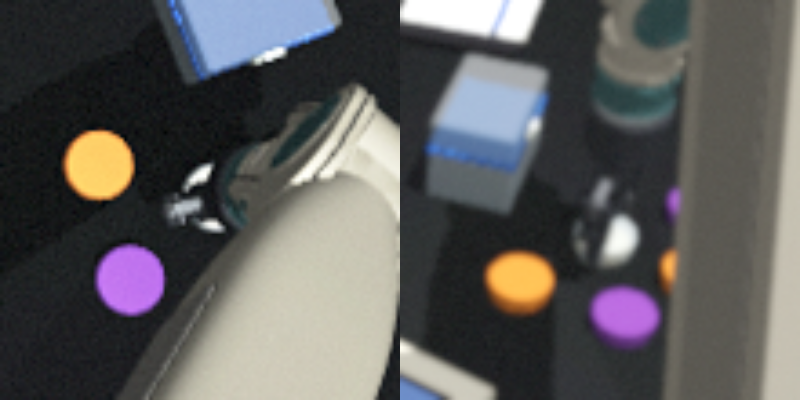

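The gripper is around the white dish (at the centre right of both crops), with a width of 58.8 mm. Next I'll plan the lift and transfer rows.

```bash
cat > plan.py <<'E'
from h import *
from scipy.spatial.transform import Rotation as Ro
def q2R(q): return Ro.from_quat([q[1],q[2],q[3],q[0]])
def plan(R,p,targets):
    """targets: list of (pos,Rot) one per row; prints rows mm/deg"""
    out=[]
    for P,Q in targets:
        s=np.round(R.inv().apply(np.array(P)-p)*1000,1); w=np.round((R.inv()*Q).as_rotvec(degrees=True),2)
        out.append([*s.tolist(),*w.tolist()]); p=p+R.apply(s/1000); R=R*Ro.from_rotvec(w,degrees=True)
    return out
def box(yaw,pitch): # tool y = box x pitched; pitch>0: tool z leans forward(+x)
    D=np.column_stack([[0,1,0],[1,0,0],[0,0,-1]]) # x=+y world, y=+x, z=down
    return Ro.from_euler('z',yaw,degrees=True)*Ro.from_euler('y',-pitch,degrees=True)*Ro.from_matrix(D)
E
python3 - <<'E'
from plan import *
o=robot.get_obs();R=q2R([0,.9924,.123,0]);p=np.array([.4718,-.3345,.17])
Q=box(7.1,0); w=(R.inv()*Q).as_rotvec(); print(np.degrees(w))
T=[]
for i in range(1,13):
    f=min(1,i/10);g=i/12; T.append((p+(np.array([.510,.070,.17])-p)*g,R*Ro.from_rotvec(w*f)))
for r in plan(R,p,T):print(r)
E
```

```text
[  0.           0.         -82.96936012]
[11.3, -31.9, 0.0, 0.0, 0.0, -8.3]
[15.8, -30.0, 0.0, 0.0, 0.0, -8.29]
[20.0, -27.3, 0.0, 0.0, 0.0, -8.3]
[23.7, -24.2, 0.0, 0.0, 0.0, -8.3]
[26.9, -20.5, 0.0, 0.0, 0.0, -8.29]
[29.6, -16.4, 0.0, 0.0, 0.0, -8.3]
[31.7, -12.0, 0.0, 0.0, 0.0, -8.3]
[33.1, -7.2, 0.0, 0.0, 0.0, -8.3]
[33.7, -2.5, 0.0, 0.0, 0.0, -8.29]
[33.8, 2.5, 0.0, 0.0, 0.0, -8.3]
[33.1, 7.3, 0.0, 0.0, 0.0, 0.0]
[33.0, 7.4, 0.0, 0.0, 0.0, 0.0]
```

Call:
play_rows:
  steps:
    - [150,0,0,-5,0,0,0]
    - [150,0,0,-15,0,0,0]
    - [150,0,0,-20,0,0,0]
    - [150,0,0,-20,0,0,0]
    - [150,0,0,-20,0,0,0]
    - [150,0,0,-20,0,0,0]
    - [150,0,0,-20,0,0,0]
    - [150,0,0,-20,0,0,0]
    - [150,0,0,-10,0,0,0]
    - [150,0,0,0,0,0,0]

```text
clock: 3.2
tcp_pos: [0.4722, -0.336, 0.1738]
tcp_rot: [0.002, 0.992, 0.123, 0.001]
ft_force: [0.4, 0.1, -0.1]
gripper_width: 0.0588
gripper_force: 27.1
```

Call:
play_rows:
  steps:
    - [150,11.3,-31.9,0,0,0,-8.3]
    - [150,15.8,-30,0,0,0,-8.3]
    - [150,20,-27.3,0,0,0,-8.3]
    - [150,23.7,-24.2,0,0,0,-8.3]
    - [150,26.9,-20.5,0,0,0,-8.3]
    - [150,29.6,-16.4,0,0,0,-8.3]
    - [150,31.7,-12,0,0,0,-8.3]
    - [150,33.1,-7.2,0,0,0,-8.3]
    - [150,33.7,-2.5,0,0,0,-8.3]
    - [150,33.8,2.5,0,0,0,-8.3]

```text
clock: 4.2
tcp_pos: [0.5018, 0.0035, 0.1702]
tcp_rot: [-0.001, 0.659, 0.752, -0.001]
ft_force: [0.4, 0.1, -0.0]
gripper_width: 0.0587
gripper_force: 27.1
```

Call:
play_rows:
  steps:
    - [150,33,7.3,0,0,0,0]
    - [150,20,5,0,0,0,0]
    - [150,12,2,0,0,0,0]
    - [150,0,0,10,0,0,0]
    - [150,0,0,15,0,0,0]
    - [150,0,0,15,0,0,0]
    - [150,0,0,10,0,0,0]
    - [150,0,0,0,0,0,0]
    - [150,0,0,0,0,0,0]
    - [150,0,0,0,0,0,0]

```text
clock: 5.2
tcp_pos: [0.5096, 0.068, 0.1219]
tcp_rot: [0.001, 0.662, 0.75, 0.0]
ft_force: [0.4, 0.6, -0.0]
gripper_width: 0.059
gripper_force: 27.1
```

```bash
python3 - <<'E'
from h import *
o=robot.get_obs();print(o['gripper_width'],o['tcp_pos'],o['tcp_rot'],o['qpos'],o['ft_force'])
a=[]
for n,b in(("top",(170,120)),("side",(140,90))):
    p,d,c=cam(n); a.append(cv2.resize(p[b[1]:b[1]+150,b[0]:b[0]+150,::-1],(400,400)))
cv2.imwrite("pics/g2.png",np.hstack(a))
E
```

```text
0.059031696674123224 [0.50955047 0.06797603 0.1219242 ] [5.04499858e-04 6.61893170e-01 7.49597909e-01 3.90872133e-04] [ 6.86707358e-03  1.86433146e-01 -4.31241254e-01  9.51848743e-01
 -9.06012624e-05  1.45355044e+00] [ 0.39010907  0.61308196 -0.01909074]
```

View pics/g2.png

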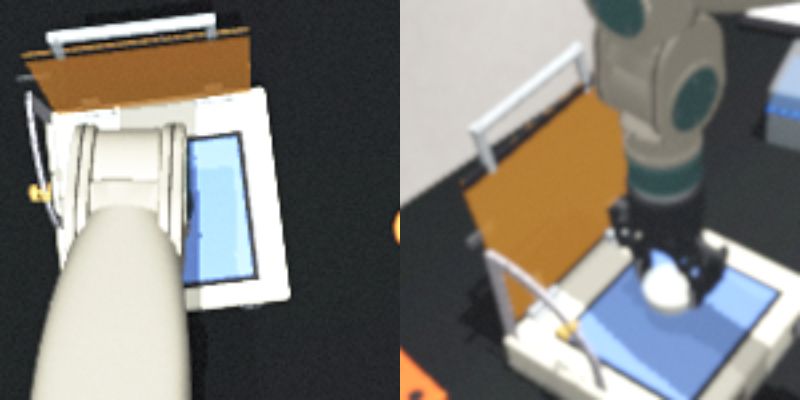

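The dish sits level in the jaws just above the middle of the screen (side crop at about (668,285)). I'll lower it the remaining ~32 mm and release.

Call:
play_rows:
  steps:
    - [150,2,0.5,8,0,0,0]
    - [150,0,0,8,0,0,0]
    - [150,0,0,6,0,0,0]
    - [150,0,0,4,0,0,0]
    - [150,0,0,3,0,0,0]
    - [150,0,0,2,0,0,0]
    - [150,0,0,0.5,0,0,0]
    - [150,0,0,0,0,0,0]
    - [150,0,0,0,0,0,0]
    - [150,0,0,0,0,0,0]

```text
clock: 6.3
tcp_pos: [0.5089, 0.0703, 0.0902]
tcp_rot: [-0.0, 0.662, 0.75, -0.0]
ft_force: [-2.6, 0.3, 5.8]
gripper_width: 0.0584
gripper_force: 27.6
```

Call:
play_rows:
  steps:
    - [130,0,0,-0.5,0,0,0]
    - [100,0,0,0,0,0,0]
    - [60,0,0,0,0,0,0]
    - [0,0,0,0,0,0,0]
    - [0,0,0,0,0,0,0]
    - [0,0,0,-10,0,0,0]
    - [0,0,0,-30,0,0,0]
    - [0,0,0,-40,0,0,0]
    - [0,0,0,-45,0,0,0]
    - [0,0,0,-45,0,0,0]

```text
clock: 7.3
tcp_pos: [0.5087, 0.0704, 0.2626]
tcp_rot: [0.0, 0.662, 0.75, 0.0]
ft_force: [1.4, -0.4, 0.4]
gripper_width: 0.0854
gripper_force: 0.0
```

```bash
python3 - <<'E'
from h import *
o=robot.get_obs();print(o['gripper_width'],o['tcp_pos'])
np.set_printoptions(precision=4,suppress=True)
p,d,c=cam("side"); W=cloud(d,c)
hs=cv2.cvtColor(p,cv2.COLOR_RGB2HSV); m=(W[...,2]>.080)&(W[...,2]<.094)&(abs(W[...,0]-.51)<.07)&(abs(W[...,1]-.07)<.07)
print(m.sum(),W[m].min(0),W[m].max(0),np.median(W[m],0))
cn=(hs[...,2]>150)&(hs[...,1]<45);k=np.zeros(cn.shape,bool);k[180:228,210:280]=1
n,l,st,ce=cv2.connectedComponentsWithStats((cn&k).astype(np.uint8));
for i in range(1,n):
  if st[i][4]>40: print(st[i],onz(c,*ce[i],.080))
cv2.imwrite("pics/g3.png",cv2.resize(p[80:270,140:340,::-1],None,fx=3,fy=3))
E
```

```text
0.08544251010213204 [0.5087471  0.07035204 0.26259631]
280 [0.4753 0.0404 0.0801] [0.5351 0.1    0.0905] [0.5033 0.0715 0.0867]
[210 180  25  25 291] [0.6043 0.0648 0.08  ]
[244 180  36  18 278] [ 0.499  -0.0343  0.08  ]
[231 196  21  19 305] [0.5074 0.068  0.08  ]
[262 205  18  23 211] [0.4028 0.0456 0.08  ]
```

View pics/g3.png

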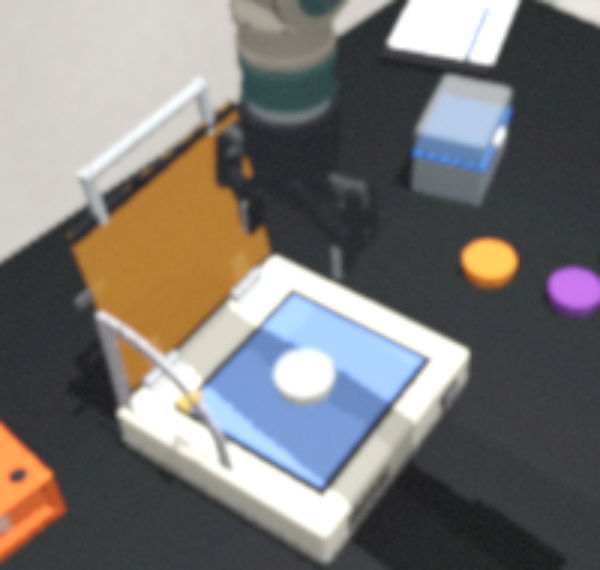

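The dish rests lid up in the middle of the screen (crop (303,375), about (0.507, 0.069)). Next I'll refine the bar and marker, and also check that the final pitched pose is reachable.

```bash
cat > b.py <<'E'
from plan import *
np.set_printoptions(precision=4,suppress=True)
T=np.load("/tmp/top.npz");S=np.load("/tmp/side.npz");ct=imaging.camera_info("top");cs=imaging.camera_info("side")
print("cams",ray(ct,0,0)[0],ray(cs,0,0)[0])
yaw=np.radians(7.1); ex=np.array([np.cos(yaw),np.sin(yaw),0]);ey=np.array([-ex[1],ex[0],0])
O=np.array([.510,.070,0])  # screen mid
for nm,D,c in(("top",T,ct),("side",S,cs)):
    W=cloud(D['d'],c)-O; B=np.stack([W@ex,W@ey,W[...,2]],-1)
    m=(B[...,2]>.296)&(B[...,2]<.34)&(B[...,0]>.1)&(B[...,0]<.2)&(abs(B[...,1])<.062); P=B[m]
    print(nm,"bar",m.sum(),np.median(P,0),P.min(0),P.max(0))
    v,u=np.nonzero(m); # bar ends in box y
    m2=(B[...,2]>.296)&(B[...,2]<.34)&(B[...,0]>.1)&(B[...,0]<.2)&(abs(B[...,1])<.12);print(" y ext",np.percentile(B[m2][:,1],[0.5,99.5]))
    # shield plane
    h=cv2.cvtColor(D['p'],cv2.COLOR_RGB2HSV); a=(h[...,0]>8)&(h[...,0]<22)&(h[...,1]>140)&(B[...,2]>.1)&(B[...,2]<.27)&(B[...,0]>.08)&(B[...,0]<.2)&(abs(B[...,1])<.11); Q=B[a]
    pf=np.polyfit(Q[:,2],Q[:,0],1); print(" shield x=",pf,"at hinge z",np.polyval(pf,.075),"ang",np.pi/2+np.arctan(pf[0]),len(Q),"y",np.percentile(Q[:,1],[1,99]))
    h0=h; mk=(h[...,0]>12)&(h[...,0]<35)&(h[...,1]>110)&(h[...,2]>90)&(B[...,2]>.13)&(B[...,2]<.2)&(B[...,1]>.1)&(B[...,1]<.15)&(B[...,0]<.06)
    v,u=np.nonzero(mk); print(" marker px",u.mean(),v.mean(),mk.sum())
    for uu,vv in((u.mean(),v.mean()),):
        o,r=ray(c,uu,vv);o=o-O;ob=np.array([o@ex,o@ey,o[2]]);rb=np.array([r@ex,r@ey,r[2]])
        for y in(.122,.128,.134):
            q=ob+rb*(y-ob[1])/rb[1]; print("  y",y,q) 
    print(B[mk])
E
python3 b.py
```

```text
cams [ 0.4258 -0.0166  1.3662] [0.0496 0.5259 0.9031]
top bar 232 [0.1619 0.0007 0.3171] [ 0.1568 -0.0619  0.3097] [0.1699 0.0618 0.3227]
 y ext [-0.0803  0.077 ]
 shield x= [0.1468 0.1153] at hinge z 0.12628009482453262 ang 1.7165346225704987 1524 y [-0.1083  0.1082]
 marker px 184.7826086956522 191.6086956521739 23
  y 0.122 [0.0305 0.122  0.1865]
  y 0.128 [0.0343 0.128  0.1506]
  y 0.134 [0.0381 0.134  0.1148]
[[0.0436 0.1176 0.1512]
 [0.0416 0.1334 0.161 ]
 [0.0414 0.1307 0.1602]
 [0.0399 0.1168 0.1581]
 [0.0387 0.1359 0.1644]
 [0.0388 0.1337 0.1609]
 [0.0381 0.1304 0.1635]
 [0.0375 0.1178 0.1539]
 [0.0351 0.1304 0.1655]
 [0.0356 0.1289 0.1577]
 [0.0334 0.1162 0.166 ]
 [0.0332 0.1299 0.1535]
 [0.0307 0.1167 0.1646]
 [0.0295 0.1312 0.1642]
 [0.03   0.1297 0.1561]
 [0.0291 0.1259 0.1621]
 [0.0288 0.1232 0.1613]
 [0.0281 0.1175 0.1613]
 [0.0277 0.1355 0.1576]
 [0.0273 0.1326 0.1578]
 [0.0267 0.1293 0.1602]
 [0.0258 0.1232 0.1626]
 [0.0256 0.1206 0.1617]]
side bar 186 [0.1543 0.0029 0.3152] [ 0.1499 -0.0613  0.3062] [0.1626 0.0613 0.3195]
 y ext [-0.0814  0.0778]
 shield x= [0.1511 0.1089] at hinge z 0.12027631598106836 ang 1.7207751072120074 2722 y [-0.1074  0.1075]
 marker px 201.52631578947367 214.0 19
  y 0.122 [0.0356 0.122  0.1448]
  y 0.128 [0.0288 0.128  0.1566]
  y 0.134 [0.0221 0.134  0.1683]
[[0.0297 0.1243 0.1605]
 [0.0268 0.1235 0.1618]
 [0.0231 0.1234 0.1644]
 [0.0295 0.1285 0.161 ]
 [0.0291 0.1255 0.1579]
 [0.0274 0.1236 0.1571]
 [0.0231 0.1241 0.1608]
 [0.0314 0.1342 0.1616]
 [0.0291 0.1329 0.1619]
 [0.0275 0.131  0.1609]
 [0.026  0.1289 0.1596]
 [0.0269 0.1247 0.1543]
 [0.0305 0.1357 0.1596]
 [0.027  0.1354 0.1619]
 [0.026  0.1329 0.1598]
 [0.0234 0.1318 0.1605]
 [0.0282 0.135  0.1562]
 [0.0234 0.1359 0.1607]
 [0.0221 0.1337 0.1593]]
```

Call:
play_rows:
  steps:
    - [0,0,0,0,-6,0,0]
    - [0,0,-5,0,-6,0,0]
    - [0,0,-10,0,-6,0,0]
    - [0,0,-10,0,-6,0,0]
    - [0,0,-10,0,-6,0,0]
    - [0,0,-10,0,-6,0,0]
    - [0,0,-10,0,-6,0,0]
    - [0,0,-5,0,-4,0,0]
    - [0,0,0,0,0,0,0]
    - [0,0,0,0,0,0,0]

```text
clock: 8.35
tcp_pos: [0.4558, 0.0635, 0.237]
tcp_rot: [0.259, 0.609, 0.69, 0.293]
ft_force: [0.5, -0.2, 0.8]
gripper_width: 0.0854
gripper_force: 0.0
```

Pitch 46° is reachable. Now I'll plan the approach to the bar from above along the shield's plane.

```bash
python3 - <<'E'
from plan import *
o=robot.get_obs();R=q2R(o['tcp_rot']);p=o['tcp_pos']
ex=np.array([np.cos(np.radians(7.1)),np.sin(np.radians(7.1)),0])
bar=np.array([.6678,.0897,.312]); rad=.149*ex+np.array([0,0,.989])
A=bar+.095*rad; print(A)
T=[]; P0=p+np.array([0,0,.15])
for i in range(1,5): T.append((p+(P0-p)*i/4,box(7.1,46-8*i)))
for i in range(1,9): T.append((P0+(A-P0)*i/8,box(7.1,max(-8.5,14-5*i))))
for r in plan(R,p,T):print(r)
E
```

```text
[0.68184646 0.09144958 0.405955  ]
[-0.0, 27.0, -26.0, 8.0, -0.0, 0.03]
[-0.0, 23.1, -29.6, 8.0, -0.0, -0.0]
[-0.0, 18.7, -32.5, 8.0, -0.0, -0.0]
[-0.0, 14.1, -34.7, 8.0, -0.0, -0.0]
[-0.0, 28.2, 4.6, 5.0, -0.0, -0.0]
[-0.1, 28.5, 2.1, 5.0, -0.0, -0.0]
[0.0, 28.5, -0.4, 5.0, -0.0, -0.0]
[-0.0, 28.4, -2.9, 5.0, -0.0, 0.0]
[-0.0, 28.1, -5.3, 2.5, -0.0, 0.0]
[-0.1, 27.8, -6.6, 0.0, -0.0, 0.0]
[-0.0, 27.8, -6.5, 0.0, -0.0, 0.0]
[-0.0, 27.8, -6.6, 0.0, -0.0, 0.0]
```

Call:
play_rows:
  steps:
    - [0,0,27,-26,8,0,0]
    - [0,0,23,-29.6,8,0,0]
    - [0,0,18.7,-32.5,8,0,0]
    - [0,0,14,-34.7,8,0,0]
    - [0,0,28.2,4.6,5,0,0]
    - [0,0,28.5,2,5,0,0]
    - [0,0,28.5,-0.4,5,0,0]
    - [0,0,28.4,-2.9,5,0,0]
    - [0,0,28,-5.3,2.5,0,0]
    - [0,0,27.8,-6.6,0,0,0]

```text
clock: 9.35
tcp_pos: [0.6256, 0.0843, 0.3927]
tcp_rot: [-0.028, 0.661, 0.749, -0.032]
ft_force: [-0.3, 0.6, -0.2]
gripper_width: 0.085
gripper_force: 0.0
```

Call:
play_rows:
  steps:
    - [0,0,27.8,-6.6,0,0,0]
    - [0,0,27.8,-6.6,0,0,0]
    - [0,0,0,0,0,0,0]
    - [0,0,0,15,0,0,0]
    - [0,0,0,20,0,0,0]
    - [0,0,0,15,0,0,0]
    - [0,0,0,0,0,0,0]
    - [0,0,0,0,0,0,0]
    - [0,0,0,0,0,0,0]
    - [0,0,0,0,0,0,0]

```text
clock: 10.35
tcp_pos: [0.6735, 0.0903, 0.3531]
tcp_rot: [-0.028, 0.661, 0.749, -0.031]
ft_force: [-0.8, -0.6, 0.6]
gripper_width: 0.0854
gripper_force: 0.0
```

```bash
python3 - <<'E'
from h import *
o=robot.get_obs();print(o['tcp_pos'],o['tcp_rot'],o['qpos'],o['ft_force'])
a=[]
for n,b in(("top",(170,80)),("side",(130,60))):
    p,d,c=cam(n); a.append(cv2.resize(p[b[1]:b[1]+130,b[0]:b[0]+130,::-1],(400,400)))
cv2.imwrite("pics/g4.png",np.hstack(a))
E
```

```text
[0.67351389 0.09026477 0.35310368] [-0.02750095  0.66138525  0.74891826 -0.03057276] [ 0.04061736  0.40724638  0.36394223  1.60953337 -0.00609304  1.48768922] [-0.76919291 -0.64469269  0.58712482]
```

View pics/g4.png

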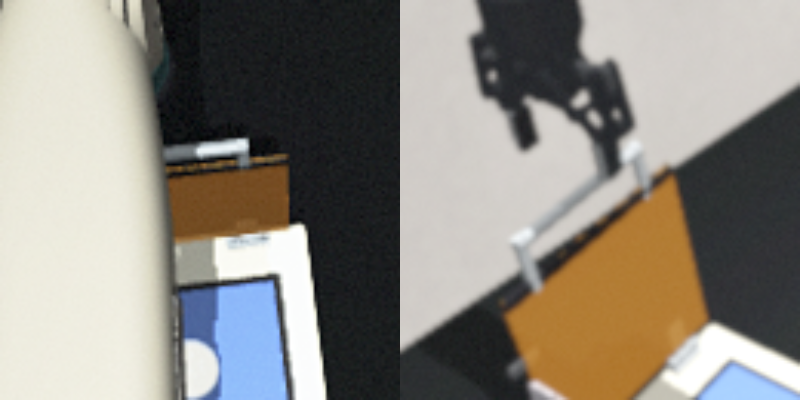

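The side crop shows the fingers straddling the bar (bar (515,240)–(630,150)). I'll descend and close gently.

Call:
play_rows:
  steps:
    - [0,0,0,10,0,0,0]
    - [0,0,0,12,0,0,0]
    - [0,0,0,12,0,0,0]
    - [0,0,0,6,0,0,0]
    - [80,0,0,0,0,0,0]
    - [130,0,0,0,0,0,0]
    - [170,0,0,0,0,0,0]
    - [200,0,0,0,0,0,0]
    - [225,0,0,0,0,0,0]
    - [225,0,0,0,0,0,0]
  force: 30

```text
clock: 11.45
tcp_pos: [0.6699, 0.0899, 0.3123]
tcp_rot: [-0.028, 0.661, 0.749, -0.031]
ft_force: [0.7, 0.3, 1.2]
gripper_width: 0.0109
gripper_force: 29.2
```

Call:
play_rows:
  steps:
    - [255,0,0,0,0,0,0]
    - [255,0,0,0,0,0,0]
    - [255,0,0,0,0,0,0]
    - [255,0,0,0,0,0,0]
    - [255,0,0,0,0,0,0]
    - [255,0,0,0,0,0,0]
    - [255,0,0,0,0,0,0]
    - [255,0,0,0,0,0,0]
    - [255,0,0,0,0,0,0]
    - [255,0,0,0,0,0,0]

```text
clock: 12.45
tcp_pos: [0.6698, 0.0899, 0.3123]
tcp_rot: [-0.028, 0.661, 0.749, -0.031]
ft_force: [1.7, 0.6, 5.6]
gripper_width: 0.0107
gripper_force: 29.6
```

Firmly on the bar, and the TCP matches the arc model (hinge at screen-frame x ≈ 0.125). Next I'll plan the arc down to ~0.85 rad.

```bash
cat > arc.py <<'E'
import sys
from plan import *
ex=np.array([np.cos(np.radians(7.1)),np.sin(np.radians(7.1)),0])
H=np.array([.510,.070,.075])+.125*ex
o=robot.get_obs();R=q2R(o['tcp_rot']);p=o['tcp_pos']
d=p-H;th0=np.arctan2(d[2],-(d@ex));z=R.apply([0,0,1]);pi0=np.degrees(np.arctan2(z@ex,-z[2]))
lat=d-(d@ex)*ex-np.array([0,0,d[2]]); r=np.hypot(d@ex,d[2]); print("th",th0,"r",r,"lat",lat,"pitch",pi0)
def arc(th1,n,pi1,ramp=True):
    T=[]
    for i in range(1,n+1):
        s=i/n
        if ramp: s=s*s*(3-2*s)
        th=th0+(th1-th0)*s; rr=r+(.240-r)*s
        T.append((H+rr*(-np.cos(th)*ex+np.array([0,0,np.sin(th)])),box(7.1,pi0+(pi1-pi0)*s)))
    for q in plan(R,p,T): print(q)
if len(sys.argv)>1: arc(float(sys.argv[1]),int(sys.argv[2]),float(sys.argv[3]))
E
python3 arc.py 0.85 28 41
```

```text
th 1.7215877831600759 r 0.24003529420819858 lat [ 2.80303487e-06 -2.25041084e-05  0.00000000e+00] pitch -4.778679341009011
[0.0, -0.8, -0.1, -0.17, -0.05, 0.01]
[0.0, -2.2, -0.1, -0.5, -0.0, -0.0]
[0.0, -3.7, -0.2, -0.79, -0.0, -0.0]
[0.0, -4.9, -0.3, -1.08, -0.0, -0.0]
[0.0, -6.0, -0.3, -1.32, -0.0, -0.0]
[0.0, -7.1, -0.3, -1.55, -0.0, -0.0]
[0.0, -7.9, -0.3, -1.74, -0.0, -0.0]
[0.0, -8.8, -0.4, -1.93, -0.0, -0.0]
[0.0, -9.5, -0.3, -2.07, -0.0, -0.0]
[0.0, -10.0, -0.3, -2.2, -0.0, -0.0]
[0.0, -10.5, -0.2, -2.29, -0.0, -0.0]
[0.0, -10.9, -0.2, -2.38, -0.0, -0.0]
[0.0, -11.0, -0.2, -2.42, -0.0, -0.0]
[0.0, -11.2, -0.1, -2.45, -0.0, -0.0]
[0.0, -11.2, -0.1, -2.45, -0.0, -0.0]
[0.0, -11.1, -0.1, -2.42, -0.0, -0.0]
[0.0, -10.8, 0.0, -2.37, -0.0, -0.0]
[0.0, -10.5, 0.0, -2.3, 0.0, -0.0]
[0.0, -10.1, 0.1, -2.2, 0.0, -0.0]
[0.0, -9.4, 0.1, -2.07, 0.0, -0.0]
[0.0, -8.8, 0.0, -1.93, 0.0, -0.0]
[0.0, -8.0, 0.1, -1.74, 0.0, -0.0]
[0.0, -7.1, 0.1, -1.55, 0.0, -0.0]
[0.0, -6.0, 0.1, -1.32, 0.0, -0.0]
[0.0, -4.9, 0.0, -1.07, 0.0, -0.0]
[0.0, -3.7, 0.1, -0.8, 0.0, -0.0]
[0.0, -2.2, -0.0, -0.5, 0.0, -0.0]
[0.0, -0.8, 0.0, -0.17, 0.0, -0.0]
```

Call:
play_rows:
  steps:
    - [255,0,-0.8,-0.1,-0.2,0,0]
    - [255,0,-2.2,-0.1,-0.5,0,0]
    - [255,0,-3.7,-0.2,-0.8,0,0]
    - [255,0,-4.9,-0.3,-1.1,0,0]
    - [255,0,-6,-0.3,-1.3,0,0]
    - [255,0,-7.1,-0.3,-1.55,0,0]
    - [255,0,-7.9,-0.3,-1.75,0,0]
    - [255,0,-8.8,-0.4,-1.9,0,0]
    - [255,0,-9.5,-0.3,-2.1,0,0]
    - [255,0,-10,-0.3,-2.2,0,0]

```text
clock: 13.45
tcp_pos: [0.6088, 0.0822, 0.3133]
tcp_rot: [0.05, 0.66, 0.747, 0.057]
ft_force: [-0.0, -1.2, 2.2]
gripper_width: 0.0112
gripper_force: 29.4
```

Call:
play_rows:
  steps:
    - [255,0,-10.5,-0.2,-2.3,0,0]
    - [255,0,-10.9,-0.2,-2.4,0,0]
    - [255,0,-11,-0.2,-2.4,0,0]
    - [255,0,-11.2,-0.1,-2.45,0,0]
    - [255,0,-11.2,-0.1,-2.45,0,0]
    - [255,0,-11.1,-0.1,-2.4,0,0]
    - [255,0,-10.8,0,-2.4,0,0]
    - [255,0,-10.5,0,-2.3,0,0]
    - [255,0,-10.1,0.1,-2.2,0,0]
    - [255,0,-9.4,0.1,-2.1,0,0]

```text
clock: 14.45
tcp_pos: [0.508, 0.0697, 0.2777]
tcp_rot: [0.182, 0.637, 0.72, 0.206]
ft_force: [0.1, -0.9, -0.3]
gripper_width: 0.0111
gripper_force: 29.1
```

Call:
play_rows:
  steps:
    - [255,0,-8.8,0,-1.9,0,0]
    - [255,0,-8,0.1,-1.75,0,0]
    - [255,0,-7.1,0.1,-1.55,0,0]
    - [255,0,-6,0.1,-1.3,0,0]
    - [255,0,-4.9,0,-1.1,0,0]
    - [255,0,-3.7,0.1,-0.8,0,0]
    - [255,0,-2.2,0,-0.5,0,0]
    - [255,0,-0.8,0,-0.2,0,0]
    - [255,0,0,0,0,0,0]
    - [255,0,0,0,0,0,0]

```text
clock: 15.45
tcp_pos: [0.4762, 0.0658, 0.2538]
tcp_rot: [0.231, 0.62, 0.702, 0.262]
ft_force: [5.4, -1.4, -7.8]
gripper_width: 0.0111
gripper_force: 29.2
```

```bash
python3 arc.py; python3 - <<'E'
from h import *
np.set_printoptions(precision=4,suppress=True)
o=robot.get_obs();print(o['tcp_pos'],o['ft_force'],o['gripper_width'],o['clock'])
a=[]
for n,b in(("top",(165,160)),("side",(165,170))):
    p,d,c=cam(n); np.savez("/tmp/"+n+"1",p=p,d=d); a.append(cv2.resize(p[b[1]:b[1]+60,b[0]:b[0]+60,::-1],(400,400),interpolation=cv2.INTER_CUBIC))
cv2.imwrite("pics/g5.png",np.hstack(a))
E
```

```text
th 0.8437249288760411 r 0.2392809057954426 lat [ 4.24603752e-06 -3.40892257e-05  0.00000000e+00] pitch 40.92827035565309
[0.4762 0.0658 0.2538] [ 5.3824 -1.3647 -7.7667] 0.01109066537930567 15.45
```

View pics/g5.png

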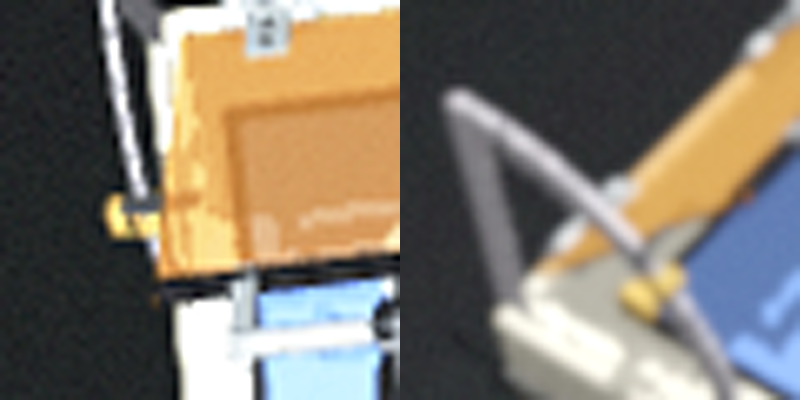

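The top crop shows the dark pointer at (140,205), still just above (hinge side of) the brass marker at (135,215). In the side crop the shield is almost edge-on. I'll measure both in polar coordinates about the hinge.

```bash
cat > pol.py <<'E'
from plan import *
import sys
np.set_printoptions(precision=3,suppress=True,linewidth=150)
yaw=np.radians(7.1); ex=np.array([np.cos(yaw),np.sin(yaw),0]);ey=np.array([-ex[1],ex[0],0]);O=np.array([.510,.070,0]);hx=.1235
def pol(f,n):
    D=np.load(f);c=imaging.camera_info(n);W=cloud(D['d'],c)-O;x=hx-W@ex;z=W[...,2]-.075
    return D['p'],np.arctan2(z,x),np.hypot(x,z),W@ey
k=sys.argv[1]
for f,n in((f"/tmp/top{k}.npz","top"),(f"/tmp/side{k}.npz","side"),("/tmp/side.npz","side")):
    p,th,r,y=pol(f,n);h=cv2.cvtColor(p,cv2.COLOR_RGB2HSV)
    m=(y>.109)&(y<.15)&(r>.10)&(r<.155)&(th>.4)&(th<1.9)
    br=m&(h[...,0]>12)&(h[...,0]<35)&(h[...,1]>110)&(h[...,2]>90)
    print(n,f,"brass",br.sum(),"th",np.median(th[br]),"r",np.median(r[br]),"y",np.median(y[br]))
    o=m&~br&(h[...,1]<110)&(y>.113)&(r>.128)
    for v,u in np.argwhere(o): print("  ",u,v,p[v,u],"th %.3f r %.3f y %.3f"%(th[v,u],r[v,u],y[v,u]))
    a=(h[...,0]>8)&(h[...,0]<25)&(h[...,1]>90)&(abs(y)<.10)&(r>.03)&(r<.2)&(th>.3); print("  amber th",np.median(th[a&(r>.12)]),a.sum())
E
python3 pol.py 1
```

```text
top /tmp/top1.npz brass 18 th 0.7802662432986096 r 0.12651861799407116 y 0.12286433563146906
   181 156 [210 211 222] th 1.604 r 0.133 y 0.119
   181 157 [219 219 228] th 1.584 r 0.133 y 0.119
   181 158 [253 254 255] th 1.569 r 0.129 y 0.120
   181 160 [255 255 255] th 1.525 r 0.129 y 0.121
   181 162 [255 255 255] th 1.483 r 0.128 y 0.121
   182 162 [126 128 137] th 1.480 r 0.129 y 0.118
   181 163 [255 255 255] th 1.461 r 0.130 y 0.121
   181 164 [213 215 225] th 1.440 r 0.130 y 0.122
   181 165 [195 197 204] th 1.418 r 0.130 y 0.122
   182 165 [188 188 200] th 1.416 r 0.131 y 0.119
   182 166 [254 254 255] th 1.395 r 0.131 y 0.119
   182 167 [255 255 255] th 1.374 r 0.130 y 0.120
   182 168 [255 255 255] th 1.352 r 0.128 y 0.121
   182 169 [255 255 255] th 1.331 r 0.130 y 0.121
   183 171 [202 203 212] th 1.289 r 0.133 y 0.118
   182 172 [211 214 222] th 1.268 r 0.131 y 0.122
   183 172 [212 211 221] th 1.264 r 0.129 y 0.119
   183 174 [255 255 255] th 1.222 r 0.131 y 0.120
   183 175 [255 255 255] th 1.197 r 0.128 y 0.121
   183 176 [255 255 255] th 1.177 r 0.130 y 0.121
   183 
[... 10707 characters left out ...]
 r 0.129 y 0.120
   209 217 [182 198 239] th 0.566 r 0.132 y 0.119
   202 218 [160 152 131] th 0.654 r 0.129 y 0.136
   208 218 [148 149 163] th 0.561 r 0.130 y 0.122
   209 218 [176 182 211] th 0.549 r 0.131 y 0.121
   210 218 [187 204 247] th 0.533 r 0.132 y 0.118
   209 219 [162 164 182] th 0.521 r 0.129 y 0.121
   210 219 [186 196 229] th 0.520 r 0.132 y 0.120
   210 220 [175 179 204] th 0.502 r 0.132 y 0.122
   211 220 [188 202 240] th 0.472 r 0.129 y 0.118
   211 221 [186 192 216] th 0.451 r 0.129 y 0.119
   211 222 [169 171 185] th 0.440 r 0.130 y 0.121
   212 222 [181 189 220] th 0.421 r 0.130 y 0.118
   212 223 [169 171 188] th 0.407 r 0.131 y 0.120
  amber th 1.700321798565024 2508
```

The depth data puts the pointer at ≈0.845 (robot arc says 0.844) and the marker at ≈0.72. Moving to 0.72, then comparing directly.

```bash
python3 arc.py 0.72 9 47
```

```text
th 0.8441978052027392 r 0.23926919295311874 lat [ 5.47447723e-06 -4.39517289e-05  0.00000000e+00] pitch 40.92743897915984
[0.0, -1.0, -0.0, -0.21, -0.04, -0.06]
[0.0, -2.8, -0.0, -0.56, 0.0, 0.0]
[0.0, -3.9, -0.0, -0.8, 0.0, 0.0]
[0.0, -4.7, -0.0, -0.96, 0.0, 0.0]
[0.0, -4.9, 0.0, -1.01, 0.0, 0.0]
[0.0, -4.7, 0.0, -0.96, 0.0, 0.0]
[0.0, -4.0, 0.1, -0.81, 0.0, 0.0]
[0.0, -2.7, 0.0, -0.55, 0.0, 0.0]
[0.0, -1.1, 0.0, -0.21, 0.0, 0.0]
```

Call:
play_rows:
  steps:
    - [255,0,-1,0,-0.2,0,0]
    - [255,0,-2.8,0,-0.6,0,0]
    - [255,0,-3.9,0,-0.8,0,0]
    - [255,0,-4.7,0,-1,0,0]
    - [255,0,-4.9,0,-1,0,0]
    - [255,0,-4.7,0,-1,0,0]
    - [255,0,-4,0,-0.8,0,0]
    - [255,0,-2.7,0,-0.5,0,0]
    - [255,0,-1.1,0,-0.2,0,0]
    - [255,0,0,0,0,0,0]

```text
clock: 16.55
tcp_pos: [0.4543, 0.063, 0.2316]
tcp_rot: [0.263, 0.608, 0.687, 0.299]
ft_force: [18.6, 0.4, -18.3]
gripper_width: 0.0104
gripper_force: 29.2
```

```bash
python3 arc.py; python3 - <<'E'
from h import *
o=robot.get_obs();print(o['ft_force'],o['gripper_width'],o['gripper_force'],o['clock'])
a=[]
for n,b in(("top",(170,175)),("side",(185,190))):
    p,d,c=cam(n); np.savez("/tmp/"+n+"2",p=p,d=d); a.append(cv2.resize(p[b[1]:b[1]+40,b[0]:b[0]+40,::-1],(400,400),interpolation=cv2.INTER_CUBIC))
cv2.imwrite("pics/g6.png",np.hstack(a))
E
python3 pol.py 2 | awk '/side.npz/{exit} /brass|amber/{print} /th 0\.[678]/ && /y 0.1[123]/{print}'
```

```text
th 0.7128547170277189 r 0.23945047730916916 lat [ 5.98533734e-06 -4.80531589e-05  0.00000000e+00] pitch 46.88711160848404
[ 18.62466878   0.40312898 -18.28170426] 0.010377936384064283 29.24201935529709 16.55
top /tmp/top2.npz brass 24 th 0.7465099027977704 r 0.1208499144822753 y 0.11912184121911029
top /tmp/top2.npz brass 24 th 0.7465099027977704 r 0.1208499144822753 y 0.11912184121911029
   186 188 [221 221 235] th 0.884 r 0.129 y 0.119
   186 189 [250 252 255] th 0.862 r 0.130 y 0.120
   187 192 [253 247 191] th 0.767 r 0.128 y 0.120
   183 193 [255 248 147] th 0.757 r 0.129 y 0.131
   185 194 [113 106  97] th 0.738 r 0.132 y 0.126
   186 194 [166 147 111] th 0.737 r 0.132 y 0.123
   187 194 [159 140 109] th 0.736 r 0.132 y 0.120
   188 194 [134 125 108] th 0.750 r 0.135 y 0.117
   189 194 [106 107 103] th 0.738 r 0.134 y 0.114
   184 195 [132 134 105] th 0.745 r 0.136 y 0.128
   185 195 [ 96 101 108] th 0.748 r 0.138 y 0.125
   186 195 [ 93  99 107] th 0.739 r 0.137 y 0.123
   187 195 [ 97 101 107] th 0.733 r 0.136 y 0.120
   188 195 [ 90  97 103] th 0.749 r 0.139 y 0.117
   189 1
[... 2029 characters left out ...]
 132 122] th 0.715 r 0.141 y 0.126
   206 213 [134 137 147] th 0.708 r 0.143 y 0.125
   207 213 [134 143 172] th 0.696 r 0.144 y 0.123
   204 214 [138 124 100] th 0.704 r 0.136 y 0.128
   205 214 [126 122 122] th 0.697 r 0.139 y 0.127
   206 214 [156 156 167] th 0.694 r 0.143 y 0.127
   207 214 [171 175 194] th 0.647 r 0.132 y 0.119
   203 215 [192 168 113] th 0.686 r 0.130 y 0.129
   206 215 [165 163 170] th 0.634 r 0.128 y 0.121
   207 215 [190 189 201] th 0.628 r 0.131 y 0.120
   203 216 [178 156 112] th 0.671 r 0.130 y 0.130
   203 217 [142 123  95] th 0.669 r 0.134 y 0.134
  amber th 0.7132656491620522 1058Exception ignored on flushing sys.stdout:
BrokenPipeError: [Errno 32] Broken pipe
```

View pics/g6.png

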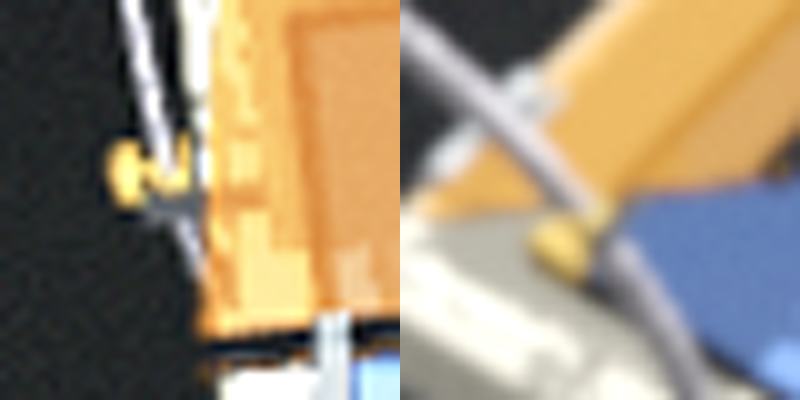

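The top crop shows the pointer (175,205) at the marker tip, slightly below its centre. The side crop agrees. I'll relax the outward pull (26 N) by 0.7 mm, then average several frames to get the remaining offset.

Call:
play_rows:
  steps:
    - [255,0,0,0.3,0,0,0]
    - [255,0,0,0.3,0,0,0]
    - [255,0,0,0,0,0,0]
    - [255,0,0,0,0,0,0]
    - [255,0,0,0,0,0,0]
    - [255,0,0,0,0,0,0]
    - [255,0,0,0,0,0,0]
    - [255,0,0,0,0,0,0]
    - [255,0,0,0,0,0,0]
    - [255,0,0,0,0,0,0]

```text
clock: 17.65
tcp_pos: [0.4555, 0.0632, 0.2328]
tcp_rot: [0.264, 0.607, 0.687, 0.299]
ft_force: [10.0, -0.5, -9.8]
gripper_width: 0.0109
gripper_force: 30.3
```

```bash
python3 arc.py; cat > fin.py <<'E'
from plan import *
yaw=np.radians(7.1); ex=np.array([np.cos(yaw),np.sin(yaw),0]);ey=np.array([-ex[1],ex[0],0]);O=np.array([.510,.070,0]);hx=.1235
def polar(p,d,c):
    W=cloud(d,c)-O;x=hx-W@ex;z=W[...,2]-.075; return cv2.cvtColor(p.astype(np.uint8),cv2.COLOR_RGB2HSV),np.arctan2(z,x),np.hypot(x,z),W@ey
def rep(nm,p,d,c,pt=True):
    h,th,r,y=polar(p,d,c); H,S,V=h[...,0],h[...,1],h[...,2]
    b=(H>12)&(H<35)&(S>85)&(V>110)&(abs(th-.72)<.12)&(y<.129)&(y>.1165)&(r>.112)&(r<.136)
    q=(S<70)&(V<160)&(abs(th-.72)<.1)&(y>.1145)&(y<.13)&(r>.136)&(r<.15)
    tip=b&(r>.131)
    for k,m in(("brass",b),("tip",tip),("ptr",q)):
        if m.sum()>2: print(nm,k,m.sum(),"th med %.3f min %.3f max %.3f r %.4f y %.4f"%(np.median(th[m]),th[m].min(),th[m].max(),np.median(r[m]),np.median(y[m])))
    a=(H>8)&(H<25)&(S>90)&(abs(y)<.10)&(r>.12)&(r<.195)&(abs(th-.72)<.06); 
    print(nm,"amber plane offset th",np.median(th[a]-.002/r[a]),a.sum())
if __name__=="__main__":
    for n in("top","side"):
        c=imaging.camera_info(n)
        for k in("","1"): D=np.load(f"/tmp/{n}{k}.npz"); rep(n+k,D['p'],D['d'],c)
        F=[imaging.read_camera(n) for _ in range(8)]
        rep(n+" now",np.mean([f[0] for f in F],0),np.median([f[1] for f in F],0),c)
    print(robot.get_obs()['ft_force'])
E
python3 fin.py
```

```text
th 0.7200230266380163 r 0.23936883183729601 lat [ 3.22473287e-06 -2.58897021e-05  0.00000000e+00] pitch 47.01529192666706
top brass 13 th med 0.744 min 0.700 max 0.782 r 0.1282 y 0.1206
top amber plane offset th nan 0
top1 brass 8 th med 0.726 min 0.703 max 0.766 r 0.1283 y 0.1218
top1 amber plane offset th nan 0
top now brass 13 th med 0.760 min 0.739 max 0.779 r 0.1273 y 0.1198
top now ptr 9 th med 0.739 min 0.724 max 0.747 r 0.1381 y 0.1227
top now amber plane offset th 0.7345032978075763 1064
side brass 14 th med 0.718 min 0.682 max 0.741 r 0.1289 y 0.1238
side tip 5 th med 0.708 min 0.699 max 0.727 r 0.1343 y 0.1230
side amber plane offset th nan 0
side1 brass 16 th med 0.714 min 0.681 max 0.740 r 0.1310 y 0.1230
side1 tip 8 th med 0.708 min 0.692 max 0.725 r 0.1331 y 0.1214
side1 amber plane offset th nan 0
side now brass 7 th med 0.722 min 0.690 max 0.732 r 0.1258 y 0.1231
side now ptr 7 th med 0.716 min 0.700 max 0.718 r 0.1422 y 0.1227
side now amber plane offset th 0.7058401784401518 472
[  9.25385129  -0.48884661 -11.03538221]
  return _methods._mean(a, axis=axis, dtype=dtype,
  ret = ret.dtype.type(ret / rcount)
```

Marker ≈ 0.723 and shield ≈ 0.720, so both views agree to within a few mrad. One tiny correction and settle.

Call:
play_rows:
  steps:
    - [255,0,0.4,0.2,0.1,0,0]
    - [255,0,0.3,0.1,0,0,0]
    - [255,0,0,0,0,0,0]
    - [255,0,0,0,0,0,0]
    - [255,0,0,0,0,0,0]
    - [255,0,0,0,0,0,0]
    - [255,0,0,0,0,0,0]
    - [255,0,0,0,0,0,0]
    - [255,0,0,0,0,0,0]
    - [255,0,0,0,0,0,0]

```text
clock: 19.45
tcp_pos: [0.4563, 0.0633, 0.2337]
tcp_rot: [0.264, 0.607, 0.687, 0.299]
ft_force: [7.9, -1.3, -8.5]
gripper_width: 0.0108
gripper_force: 30.6
```

```bash
python3 arc.py; python3 - <<'E' 2>/dev/null
from fin import *
n="side";c=imaging.camera_info(n);F=[imaging.read_camera(n) for _ in range(8)]
P=np.mean([f[0] for f in F],0);D=np.median([f[1] for f in F],0);rep(n,P,D,c)
W=cloud(D,c);m=(W[...,2]>.08)&(W[...,2]<.094)&(abs(W[...,0]-.51)<.06)&(abs(W[...,1]-.07)<.06);print("dish",m.sum(),W[m].min(0),W[m].max(0))
n="top";c=imaging.camera_info(n);F=[imaging.read_camera(n) for _ in range(8)]
rep(n,np.mean([f[0] for f in F],0),np.median([f[1] for f in F],0),c)
o=robot.get_obs();print(o['ft_force'],o['joint_vel'],o['gripper_force'])
E
```

```text
th 0.7248527142597426 r 0.23932952372550426 lat [ 1.15812977e-06 -9.29802126e-06  0.00000000e+00] pitch 46.985266027870495
side brass 7 th med 0.728 min 0.691 max 0.743 r 0.1262 y 0.1251
side ptr 8 th med 0.720 min 0.706 max 0.722 r 0.1430 y 0.1219
side amber plane offset th 0.7107020575201642 464
dish 265 [0.4753719 0.040883  0.0811905] [0.53406703 0.09952879 0.08937968]
top brass 11 th med 0.760 min 0.745 max 0.774 r 0.1276 y 0.1196
top ptr 8 th med 0.749 min 0.731 max 0.756 r 0.1392 y 0.1241
top amber plane offset th 0.739913299819795 1061
[ 7.06697846 -1.07519746 -9.11806685] [ 0.00053122 -0.00055295  0.0012029  -0.00017888  0.00112712  0.00033115] 30.594973862171173
```

Shield at ≈0.725, within a few mrad of the marker, held steadily. The dish is still centred. Handing in.

```bash
python3 -c "
from plant import robot
print(robot.finish_job())"
```

```text
the job is handed in; nothing more can be done
None
```

I set the small dish lid up on the middle of the screen and let go. I then brought the shield down under control to about 0.725 rad, against about 0.723 rad measured for the marker. I handed in still gripping the bar, at about 20 s on the robot clock; no verdict came back.

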